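# Tip the chemical carton into the picture bay and photograph its label

### The job

Gently push the standing yellow carton over so that it lies flat with its hazard label facing up and no part of it beyond the outer edge of the black-and-yellow tape rectangle; do not pick it up, its glued bottom may give way. Once it lies still, press the green button on the yellow-topped box fully down to take the label's picture and let it come up again. Leave everything else where it stands.

Things in the scene. Friction and masses are not known exactly. Their poses are not given: they have to be found in the camera images.
- carton: Yellow carton with green bands, standing upright: 50 mm thick (its x), 110 mm wide (its y), 170 mm tall (its z), 0.25 to 0.5 kg, evenly filled. Origin: centre of its underside. The white label with the red diamond is on its -x face; its +x face looks into the taped rectangle, whose near edge it stands across. Friction on the deck about 0.6: pushed below 40 mm it slides instead of tipping.
- carton_mid (a point): The carton's middle, 85 mm above its underside while it stands; 25 mm above the deck when it lies flat.
- carton_foot (a point): Middle of the lower edge of the carton's +x face, 18 to 35 mm inside the tape's outer edge. Pushed slowly along +x near the top of the label face, the carton pivots on this edge; past 16 degrees of lean (some 40 mm of push at 140 mm height) it falls by itself onto its +x face and then reaches 170 mm beyond this edge.
- carton_foot_left (a point): Lower +y corner of the carton's +x face.
- carton_foot_right (a point): Lower -y corner of the carton's +x face.
- carton_top_left (a point): Upper +y corner of the carton's +x face.
- carton_top_right (a point): Upper -y corner of the carton's +x face.
- bay: Rectangle of black-and-yellow tape stuck flat on the deck (no height to speak of), 240 mm long (its x) by 190 mm wide (its y) over its outer edges, tape 22 mm wide. Origin: its centre, on the deck. Its +x points away from the end where the carton stands.
- station: Fixed push-button box of the label camera: grey with a yellow top, 90 x 90 mm, top 52 mm above the deck, the green button in the middle. Origin: centre of its underside.
- capture_top (a point): Middle of the green button's top face, 70 mm above the deck when up. The button is 32 mm across, in a black collar 48 mm across that is 12 mm high over the box top.
- capture (a joint): Travel of the green button: 0 up, 0.006 m fully down; it springs back up. It begins to move at about 1.5 N and is fully down at 5 N.
- can_white: Slim white aerosol can with a blue band, 52 mm across, 195 mm tall, loose, to be left alone. Origin: centre of its underside.
- can_red: Yellow and red aerosol can with a red cap, 66 mm across, 200 mm tall, loose, to be left alone. Origin: centre of its underside.
- can_blue: White aerosol can with a blue band and a blue cap, 66 mm across, 200 mm tall, loose, to be left alone. Origin: centre of its underside.
- paint_tin: Small round paint tin with a copper-coloured band, 110 mm across, 122 mm tall, loose, to be left alone. Origin: centre of its underside.
- mug: Steel travel mug with a black lid, 81 mm across, 149 mm tall, loose, to be left alone. Origin: centre of its underside.
Things that resemble listed ones, but are neither listed nor needed, are in the scene too. What is shaped like the carton but orange or turquoise is not meant.

How it is judged (in metres and radians):
On the way, in this order (a step that is already met when the one before it is completed fails the run):
1. the carton lies still, flat, label up, inside the tape's outer edge (angle between carton's own x axis and vertical above 3.04 rad and height (world z) of carton_mid below 0.035 m and x of carton_foot_left in the frame of bay between -0.12 and 0.12 m and y of carton_foot_left in the frame of bay between -0.095 and 0.095 m and x of carton_foot_right in the frame of bay between -0.12 and 0.12 m and y of carton_foot_right in the frame of bay between -0.095 and 0.095 m and x of carton_top_left in the frame of bay between -0.12 and 0.12 m and y of carton_top_left in the frame of bay between -0.095 and 0.095 m and x of carton_top_right in the frame of bay between -0.12 and 0.12 m and y of carton_top_right in the frame of bay between -0.095 and 0.095 m and linear speed of carton below 0.02 m/s and angular speed of carton below 0.1 rad/s), for 0.2 s.
2. the green button is pressed fully down (value of joint capture above 0.005 m), for 0.03 s.
At the end, for the whole second after the job is handed in: The carton lies at rest and flat (within about 6 degrees) with its label face up, all four corners of its lower face within the outer edge of the tape rectangle (240 x 190 mm); the green button has been pressed (5 of its 6 mm) after the carton came to rest there, and is up again (all of step 1 and value of joint capture below 0.002 m); the robot touches nothing.
It fails at once if the carton is lifted: the foot it pivots on comes more than 30 mm off the deck, or its middle more than 110 mm (height (world z) of carton_foot above 0.03 m or height (world z) of carton_mid above 0.11 m).
It fails at once if the carton is pushed or squeezed with more than 25 N (contact force between the fingers and carton above 25 N).
It fails at once if the button is pressed before the carton lies flat, label up (value of joint capture above 0.003 m and angle between carton's own x axis and vertical below 3.04 rad).
It fails at once if another thing on the deck is moved more than 20 mm or knocked over (distance of any of can_white, can_red, can_blue, paint_tin, mug from where it was at the start of the episode above 0.02 m).
It also fails if it takes over 42 s, if anything falls off the work surface, if the arm or the gripper's body presses on something with over 40 N, if the wrist force passes 120 N, or if a joint passes its speed limit or range.

### The arm

A 6-joint arm with a two-finger parallel gripper is mounted at the origin on the work surface. World frame = base frame: x ahead of the robot, y to its left, z up, the work surface at z = 0. Lengths are in mm, angles in rad, forces in N, time in s.
With the tool pointing down it reaches from about 300 to 825 mm from the base axis. Payload 5.4 kg.
Tool frame: the origin (TCP) lies at the very end of the fingers, on their centre line; the grasp point (between the pads) lies 19 mm behind it (bot.hold_point_z is the distance from the TCP to the grasp point, in mm); z points along the fingers, y is the line along which they close (so a half turn about z gives the same grasp; the last joint's range is limited). The gripper opens to 92 mm and grips with 3 to 60 N. Pads are 20 mm wide; open, the fingers measure 128 mm over their backs; the gripper's body (75 mm by 189 mm) begins 69 mm behind the grasp point.
Start: joints at [0.949, 0.158, 1.597, -0, 1.386, -0.21], TCP at [230.157, 526.91, 214.601] pointing down, gripper open.
Joint ranges: [-2.91, 2.91], [-0.94, 2.29], [0.18, 2.7], [-1.29, 4.43], [0.17, 2.64], [-3, 3]. Speed limits (rad/s): [2.57, 2.57, 3.14, 3.14, 3.14, 3.14].

### API

Orientations are given as [roll, pitch, yaw] about the fixed x, y, z axes, in that order (R = Rz(yaw) Ry(pitch) Rx(roll)).
In Python, from cell import bot gives the robot as it stands. The module is installed in compiled form; this text tells all that it offers.
- The arm moves only by the tool apply_moves, never from a script. Its argument "steps" is a list of rows, each an object with "fingers": the closure in counts, from 0 (fully open) to 255 (shut); "offset": the shift along the tool's x, y, z in mm, a list of three; "turn": the turn about the tool's z in rad. In form: [{"fingers": fingers, "offset": [dx, dy, dz], "turn": turn}, ...]. A call has 1 to 8 rows; each row is the pose to reach, as a shift and turn from the pose commanded when the call began, along the tool's axes at that moment; what a row does not reach only later rows make up. A row lasts 1/8 s, in which the tool goes at most 62.5 mm and 10.7 degrees, less where a joint would pass 70% of its speed; a pose out of reach is approached as far as the arm can. A call with a gripper value outside its range is refused whole. The fingers move at their own pace and stop on an object; the grip force is fixed at half the most. Time passes only in rows, so rows that repeat a pose let the fingers close. It gives the time, the measured TCP pose, the force, the opening and the grip force at its end, in the units of the state.
- bot.get_obs(): the state, without advancing time (a new reading comes with each control period).
- bot.capture(name): name is "scene" or "top"; returns the picture (420x560x3 uint8, red, green, blue); there is no depth.
- bot.camera_info(name): a dict with "K" (3x3 intrinsics, pixels), "dist" ([k1, k2, p1, p2, k3] as OpenCV has them; the pictures are not rectified), "camera_from_world" (4x4, takes a point from world to camera coordinates). Camera axes: x right, y down, z forward; pixel columns grow to the right and rows downward; lengths in mm; the calibration is good to about 2 mm. A picture is of the moment at which its call begins. camera_info takes no time and is no camera call.
- bot.sign_off(): hands the job in; it is judged then, once.
The state is a dict: "t": time; "joints": joint angles; "dq": joint speeds; "tau": joint torques, N m; "ee_pos": TCP position; "tool_rot": TCP orientation; "wrist_force": force on the tool from outside, world axes, zero at the start; "torque": the same for the moment, N m; "opening": finger opening in mm; "grasp_force": force on a finger pad.
Only numpy, scipy, OpenCV 4.12 (cv2) and the standard library are available. Lean on these libraries where they do the work, as an engineer would, in place of code of your own. Each camera call takes 0.05 s, during which the arm holds its last target. There are 200 camera calls.

## Working session

There is one attempt and no reset: what is moved stays moved. The work goes in short steps, Python scripts to look and compute and a tool call to move; the robot and the scene stay as the last step left them, time stands still between calls to the robot, and variables do not carry over. Pictures are saved under pics/ and viewed, at most 10 in all, crops included, and the job is handed in when it is done.

Besides the shell and the picture viewer there is one more tool, called after "Emit:" as name(argument=value, ...), one argument or row to a line, values as JSON. apply_moves: Moves the arm, as the interface text tells. Its arguments: {"type":"object","properties":{"steps":{"type":"array"}},"required":["steps"]}

```bash
mkdir -p pics
python3 - <<'E'
from cell import bot
import cv2
for n in("scene","top"):
    cv2.imwrite(f"pics/{n}0.png",bot.capture(n)[:,:,::-1]); i=bot.camera_info(n); print(n,i["K"],i["dist"],i["camera_from_world"])
o=bot.get_obs();print(o)
E
```

```text
scene [[478.30329954   0.         276.9218323 ]
 [  0.         478.30329954 208.10217873]
 [  0.           0.           1.        ]] [0.03048649 0.         0.         0.         0.        ] [[-1.26134765e-01  9.92004050e-01 -4.24108675e-03  8.07198697e+01]
 [ 5.87793191e-01  7.12934769e-02 -8.05863763e-01 -1.97032617e+02]
 [-7.99117755e-01 -1.04140318e-01 -5.92085811e-01  1.75192042e+03]
 [ 0.00000000e+00  0.00000000e+00  0.00000000e+00  1.00000000e+00]]
top [[387.15676289   0.         277.99279814]
 [  0.         387.15676289 211.49843187]
 [  0.           0.           1.        ]] [-0.01456119  0.          0.          0.          0.        ] [[ 9.72235876e-03 -9.99574958e-01  2.74841613e-02 -2.36335990e+01]
 [-9.83613571e-01 -1.45082493e-02 -1.79704908e-01  5.61846729e+02]
 [ 1.80027273e-01 -2.52866385e-02 -9.83336548e-01  9.81774576e+02]
 [ 0.00000000e+00  0.00000000e+00  0.00000000e+00  1.00000000e+00]]
{'t': 0.1, 'joints': array([ 9.48898799e-01,  1.58975830e-01,  1.59811075e+00, -3.51573517e-05,
        1.38618793e+00, -2.10088853e-01]), 'dq': array([-0.00012286, -0.00154534, -0.00158441,  0.00012038, -0.00048984,
        0.00016274]), 'tau': array([ 2.51384135e-04, -3.86505067e+01, -3.22960210e+01,  7.02864700e-02,
        3.39462503e-02, -7.39890197e-05]), 'ee_pos': array([229.83984956, 526.44724104, 213.72087583]), 'tool_rot': array([-3.13994057e+00, -3.16957633e-04,  2.72979020e+00]), 'wrist_force': array([-0.88270765,  0.41224896, -0.11994926]), 'torque': array([ 0.01779724,  0.02072251, -0.00834451]), 'grasp_force': 0.0, 'opening': 92.25480517830097}
```

View pics/scene0.png

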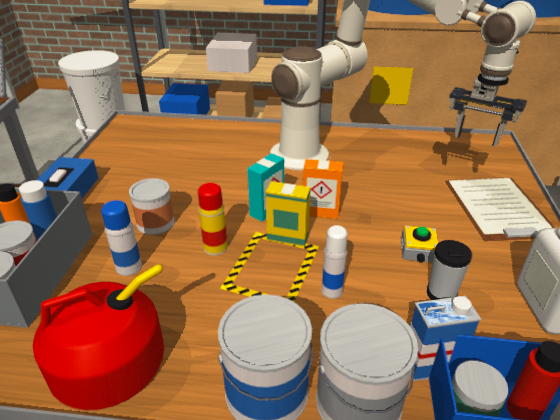

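View pics/top0.png

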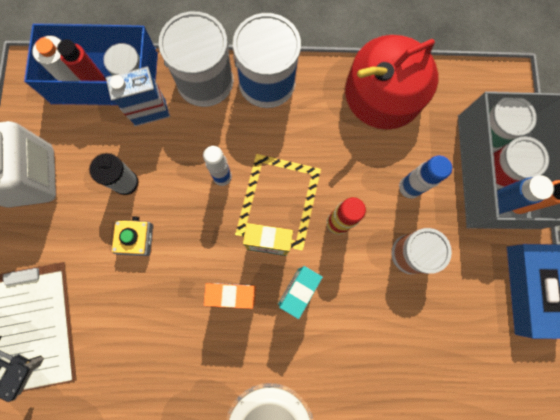

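The scene view shows the carton at about (288,212), the bay below it and the station at (419,240). In the top view the carton's top is at (268,238), the bay's corners are near (258,156), (321,168), (303,249) and (237,237), and the button is at (128,237). Orange and turquoise look-alikes stand behind the carton. I'll enlarge the top view to measure.

```bash
cat > h.py <<'E'
import numpy as np,cv2
from cell import bot
def ray(n,px,z):
    i=bot.camera_info(n);T=np.array(i["camera_from_world"]);R,t=T[:3,:3],T[:3,3]
    p=cv2.undistortPoints(np.array([px],float).reshape(-1,1,2),np.array(i["K"]),np.array(i["dist"])).reshape(-1,2)
    c=-R.T@t;d=np.c_[p,np.ones(len(p))]@R
    return c+d*((z-c[2])/d[:,2])[:,None]
def proj(n,P):
    i=bot.camera_info(n);T=np.array(i["camera_from_world"])
    return cv2.projectPoints(np.array(P,float).reshape(-1,1,3),cv2.Rodrigues(T[:3,:3])[0],T[:3,3],np.array(i["K"]),np.array(i["dist"]))[0].reshape(-1,2)
E
python3 - <<'E'
import cv2
a=cv2.imread("pics/top0.png");cv2.imwrite("pics/c1.png",cv2.resize(a[145:265,200:360],None,fx=5,fy=5,interpolation=cv2.INTER_CUBIC))
b=cv2.imread("pics/scene0.png");cv2.imwrite("pics/c2.png",cv2.resize(b[150:300,190:390],None,fx=4,fy=4,interpolation=cv2.INTER_CUBIC))
E
```

```text
(no output)
```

View pics/c1.png

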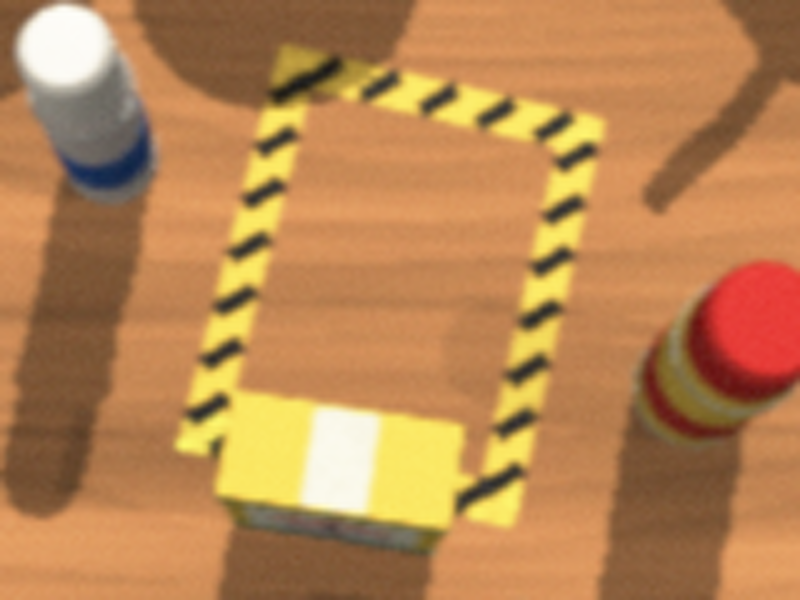

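View pics/c2.png

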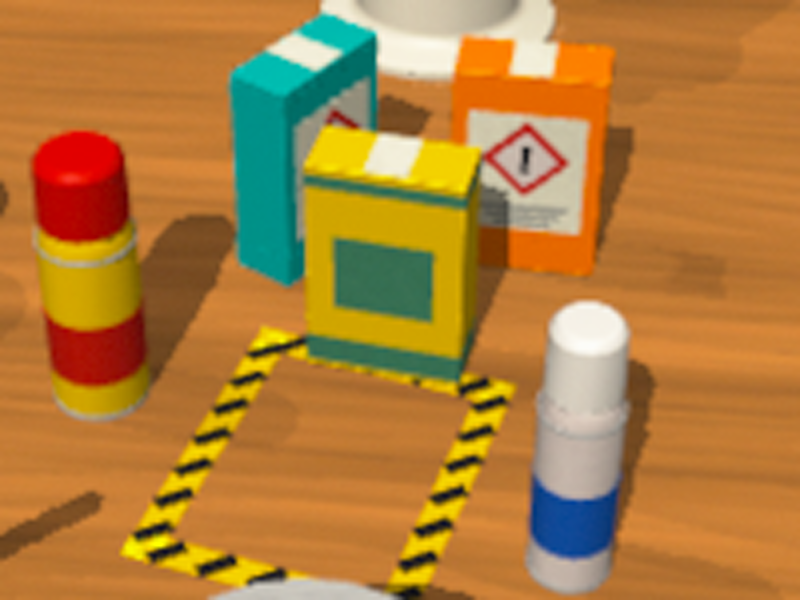

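In the top crop the bay's outer corners are at (282,45), (607,122), (514,527) and (176,448), and the carton's top corners at (240,390), (467,425), (450,530) and (217,497). In the scene crop the carton's foot edge runs from (308,357) to (460,380). Gap to the orange box behind is to be checked.

```bash
cat > m.py <<'E'
from h import *
f=lambda L,s,o:(np.array(L,float)+.5)/s-.5+np.array(o)
bay=ray("top",f([(282,45),(607,122),(514,527),(176,448)],5,(200,145)),0)
print("bay",bay.round(1).tolist()); c=bay.mean(0);ex=(bay[0]-bay[3]+bay[1]-bay[2]);ex/=np.linalg.norm(ex)
ey=np.array([-ex[1],ex[0],0])
print("sides",[np.linalg.norm(bay[i]-bay[(i+1)%4]).round(1) for i in range(4)],"c",c.round(1),"yaw",np.arctan2(ex[1],ex[0]))
top=ray("top",f([(240,390),(467,425),(450,530),(217,497)],5,(200,145)),170)
print("top",top.round(1).tolist(),[np.linalg.norm(top[i]-top[(i+1)%4]).round(1) for i in range(4)])
cc=top.mean(0); e=(top[0]-top[1]+top[3]-top[2]); cy=np.arctan2(e[1],e[0])
print("carton c",cc.round(1),"yaw from width",cy-np.pi/2)
ft=ray("scene",f([(308,357),(460,380)],4,(190,150)),0);print("foot scene",ft.round(1).tolist())
tp=ray("scene",f([(305,180),(475,192),(323,127),(480,147)],4,(190,150)),170);print("top scene",tp.round(1).tolist())
for n,P in(("top corners",top),("foot",ft),("topscene",tp)): print(n,"bay frame",np.c_[(P-c)@ex,(P-c)@ey].round(1).tolist())
print("button",ray("top",[(128,237)],70),ray("scene",[(422.5,232)],70))
print("orange top",ray("top",[(207,284),(254,285),(253,307),(205,306)],170).round(0).tolist())
print("turq top",ray("top",[(298,268),(321,279),(303,316),(281,304)],170).round(0).tolist())
print("red cap",ray("top",[(351,211)],200),"white",ray("top",[(213,156)],195),"mug",ray("top",[(107,169)],149))
E
python3 m.py
```

```text
bay [[739.9, 46.9, 0.0], [697.3, -140.4, 0.0], [464.5, -86.5, 0.0], [505.9, 100.8, 0.0]]
sides [np.float64(192.0), np.float64(238.9), np.float64(191.8), np.float64(240.1)] c [601.9 -19.8   0. ] yaw -0.2269110494975243
top [[512.9, 57.1, 170.0], [497.8, -49.2, 170.0], [448.7, -41.5, 170.0], [462.7, 66.6, 170.0]] [np.float64(107.4), np.float64(49.7), np.float64(109.0), np.float64(51.1)]
carton c [480.5   8.2 170. ] yaw from width -0.13455471166976807
foot scene [[490.5, -48.6, 0.0], [502.4, 61.0, 0.0]]
top scene [[514.0, -44.3, 170.0], [514.3, 66.5, 170.0], [450.1, -41.3, 170.0], [461.7, 66.0, 170.0]]
top corners bay frame [[-104.0, 54.9], [-94.8, -52.1], [-144.4, -55.6], [-155.1, 52.8]]
foot bay frame [[-102.1, -53.2], [-115.2, 56.3]]
topscene bay frame [[-80.2, -43.6], [-104.8, 64.4], [-143.1, -55.1], [-155.9, 52.0]]
button [[486.46112341 368.06173243  70.        ]] [[494.22675448 372.37268463  70.        ]]
orange top [[371.0, 146.0, 170.0], [370.0, 39.0, 170.0], [321.0, 40.0, 170.0], [322.0, 148.0, 170.0]]
turq top [[409.0, -61.0, 170.0], [385.0, -114.0, 170.0], [302.0, -72.0, 170.0], [328.0, -23.0, 170.0]]
red cap [[ 538.48682966 -180.25473428  200.        ]] white [[665.6850296  140.51026449 195.        ]] mug [[643.35010168 403.7000397  149.        ]]
```

The sizes agree (bay 240x191, carton top 108x50). The foot is about 20 mm inside the tape and the carton is about 0.1 rad off the bay, so it would land at about x -104 to 75 and |y| < 75. First I'll work out the approach behind the label face.

```bash
cat > go.py <<'E'
import sys;from h import *
o=bot.get_obs();a=[float(v) for v in sys.argv[1:]]
from scipy.spatial.transform import Rotation as Ro
R=Ro.from_euler("xyz",o["tool_rot"]).as_matrix()
print("t",o["t"],o["ee_pos"].round(1),o["tool_rot"].round(3),"offset",(R.T@(np.array(a[:3])-o["ee_pos"])).round(1))
if len(a)>3:print("turn",-((a[3]-o["tool_rot"][2]+np.pi/2)%np.pi-np.pi/2))
E
python3 go.py 416 17 214 -0.134
```

```text
t 0.1 [229.8 526.4 213.7] [-3.14 -0.    2.73] offset [-3.745e+02 -3.923e+02  3.000e-01]
turn -0.2778024537471935
```

Emit:
apply_moves(
  steps=[
    {"fingers": 140,"offset": [-374,-392,0],"turn": -0.278},
    {"fingers": 140,"offset": [-374,-392,0],"turn": -0.278},
    {"fingers": 140,"offset": [-374,-392,0],"turn": -0.278},
    {"fingers": 140,"offset": [-374,-392,0],"turn": -0.278},
    {"fingers": 140,"offset": [-374,-392,0],"turn": -0.278},
    {"fingers": 140,"offset": [-374,-392,0],"turn": -0.278},
    {"fingers": 140,"offset": [-374,-392,0],"turn": -0.278},
    {"fingers": 140,"offset": [-374,-392,0],"turn": -0.278},
  ],
)

```text
t: 1.1
ee_pos: [401.0, 57.6, 214.5]
tool_rot: [3.141, 0.0, 3.008]
wrist_force: [0.4, 0.8, -0.5]
opening: 41.1
grasp_force: 0.0
```

```bash
python3 go.py 416 17 145 -0.134
```

```text
t 1.1 [401.   57.6 214.5] [3.141 0.    3.008] offset [-20.3 -38.2  69.5]
turn 4.7934768372837055e-05
```

Emit:
apply_moves(
  steps=[
    {"fingers": 140,"offset": [-18,-38,0],"turn": 0},
    {"fingers": 140,"offset": [-18,-38,0],"turn": 0},
    {"fingers": 140,"offset": [-18,-38,35],"turn": 0},
    {"fingers": 140,"offset": [-18,-38,70],"turn": 0},
    {"fingers": 140,"offset": [-18,-38,70],"turn": 0},
    {"fingers": 140,"offset": [-18,-38,70],"turn": 0},
  ],
)

```text
t: 1.85
ee_pos: [414.1, 19.9, 145.8]
tool_rot: [-3.142, 0.001, 3.009]
wrist_force: [0.0, 0.5, 0.3]
opening: 41.4
grasp_force: 0.0
```

```bash
python3 go.py 443.8 13 145 -0.134; python3 -c "
from h import *
cv2.imwrite('pics/s2.png',cv2.resize(bot.capture('top')[120:330,150:430,::-1],None,fx=2.8,fy=2.8))"
```

```text
t 1.85 [414.1  19.9 145.8] [-3.142e+00  1.000e-03  3.009e+00] offset [-30.3  -2.9   0.8]
turn 0.0012096495142448482
```

View pics/s2.png

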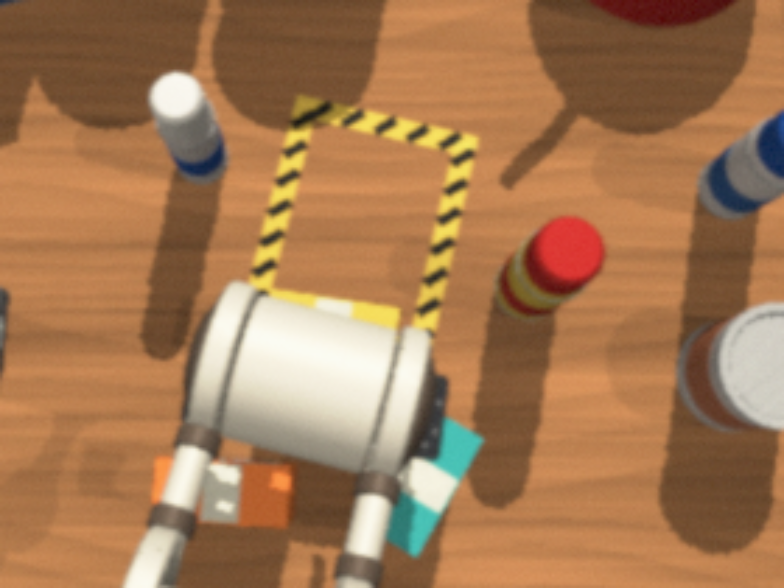

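The arm is behind the carton, with the carton's top edge still visible at about (335,305) and nothing disturbed. Next comes a slow push.

Emit:
apply_moves(
  steps=[
    {"fingers": 140,"offset": [-12,-3,0],"turn": 0},
    {"fingers": 140,"offset": [-20,-3,0],"turn": 0},
    {"fingers": 140,"offset": [-25,-3,0],"turn": 0},
    {"fingers": 140,"offset": [-29,-3,0],"turn": 0},
    {"fingers": 140,"offset": [-33,-3,0],"turn": 0},
    {"fingers": 140,"offset": [-37,-3,0],"turn": 0},
    {"fingers": 140,"offset": [-41,-3,0],"turn": 0},
    {"fingers": 140,"offset": [-45,-3,0],"turn": 0},
  ],
)

```text
t: 2.9
ee_pos: [458.1, 10.4, 144.6]
tool_rot: [-3.142, 0.0, 3.008]
wrist_force: [-0.2, -0.3, 1.1]
opening: 41.6
grasp_force: 0.3
```

Emit:
apply_moves(
  steps=[
    {"fingers": 140,"offset": [-4,0,0],"turn": 0},
    {"fingers": 140,"offset": [-8,0,0],"turn": 0},
    {"fingers": 140,"offset": [-12,0,0],"turn": 0},
    {"fingers": 140,"offset": [-16,0,0],"turn": 0},
    {"fingers": 140,"offset": [-20,0,0],"turn": 0},
  ],
)

```text
t: 3.52
ee_pos: [477.9, 7.8, 144.6]
tool_rot: [3.142, 0.0, 3.008]
wrist_force: [-0.4, 0.5, -0.4]
opening: 41.7
grasp_force: 0.1
```

```bash
python3 -c "
from h import *
cv2.imwrite('pics/s3.png',np.hstack([cv2.resize(bot.capture('scene')[150:350,180:380,::-1],None,fx=2,fy=2),cv2.resize(bot.capture('top')[130:330,180:380,::-1],None,fx=2,fy=2)]))"
```

```text
(no output)
```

View pics/s3.png

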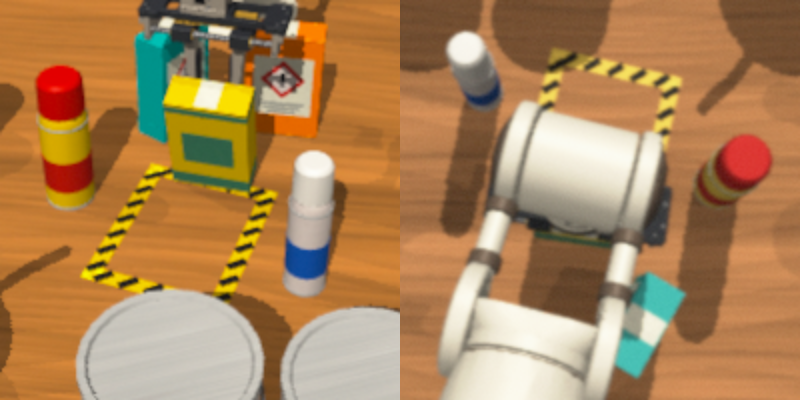

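The carton leans toward the bay at about (210,135) in the left half, its foot unmoved near (212,183). I'll keep pushing slowly.

Emit:
apply_moves(
  steps=[
    {"fingers": 140,"offset": [-3,0,0],"turn": 0},
    {"fingers": 140,"offset": [-6,0,0],"turn": 0},
    {"fingers": 140,"offset": [-9,0,0],"turn": 0},
    {"fingers": 140,"offset": [-12,0,0],"turn": 0},
    {"fingers": 140,"offset": [-15,0,0],"turn": 0},
    {"fingers": 140,"offset": [-18,0,0],"turn": 0},
    {"fingers": 140,"offset": [-21,0,0],"turn": 0},
    {"fingers": 140,"offset": [-24,0,0],"turn": 0},
  ],
)

```text
t: 4.62
ee_pos: [501.6, 4.6, 144.6]
tool_rot: [3.142, -0.0, 3.008]
wrist_force: [-0.4, 0.2, 0.8]
opening: 41.9
grasp_force: 0.0
```

Emit:
apply_moves(
  steps=[
    {"fingers": 140,"offset": [0,0,0],"turn": 0},
    {"fingers": 140,"offset": [0,0,0],"turn": 0},
    {"fingers": 140,"offset": [0,0,0],"turn": 0},
    {"fingers": 140,"offset": [0,0,0],"turn": 0},
    {"fingers": 200,"offset": [30,0,-70],"turn": 0},
    {"fingers": 255,"offset": [60,0,-70],"turn": 0},
    {"fingers": 255,"offset": [100,0,-70],"turn": 0},
    {"fingers": 255,"offset": [100,0,-70],"turn": 0},
  ],
)

```text
t: 5.62
ee_pos: [400.9, 18.4, 214.5]
tool_rot: [-3.142, 0.001, 3.008]
wrist_force: [0.9, 0.8, 0.3]
opening: 3.9
grasp_force: 0.0
```

```bash
python3 -c "
from h import *
cv2.imwrite('pics/s4.png',np.hstack([cv2.resize(bot.capture('scene')[150:350,180:380,::-1],None,fx=2,fy=2),cv2.resize(bot.capture('top')[130:330,180:380,::-1],None,fx=2,fy=2)]))"; python3 go.py 490 370 214 -0.2
```

```text
t 5.725 [402.8  17.8 214.9] [-3.141e+00  1.000e-03  3.008e+00] offset [-39.4 360.7   0.9]
turn 0.06607748115686451
```

View pics/s4.png

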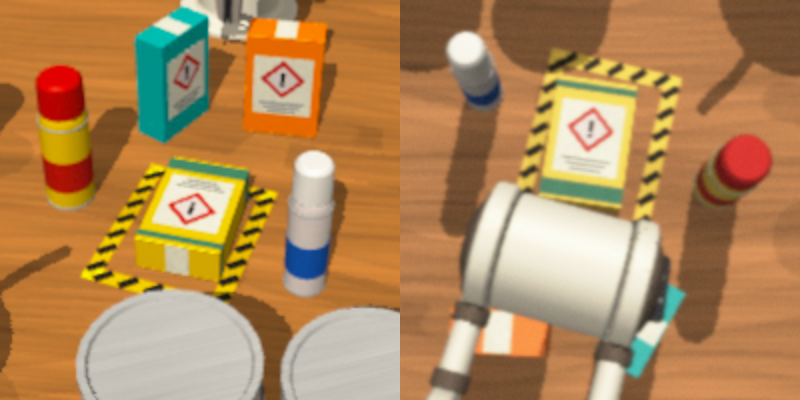

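The carton lies flat, label up, inside the tape: corners near (552,78), (635,90) and (622,205) in the right half. Now I'll refine the button position and check the carton corners.

Run:
```python
from h import *
for n,r in(("top",(215,260,110,155)),("scene",(220,262,400,440))):
    a=cv2.imread(f"pics/{n}0.png")[r[0]:r[1],r[2]:r[3]]
    h=cv2.cvtColor(a,cv2.COLOR_BGR2HSV)
    m=cv2.inRange(h,(45,120,50),(85,255,255)); N,l,s,c=cv2.connectedComponentsWithStats(m)
    k=1+s[1:,4].argmax();p=c[k]+(r[2],r[0]);print(n,s[k],p,ray(n,[p],70),ray(n,[p],66))
# carton top-face corners lying (z=50) from right half of s4
p=(np.array([(552,78),(636,90),(622,206),(540,194)],float)-(400,0)+.5)/2-.5+(180,130)
P=ray("top",p,50);c=np.array([601.9,-19.8,0]);y=-.227
ex=np.array([np.cos(y),np.sin(y),0]);ey=np.array([-ex[1],ex[0],0])
print(np.c_[(P-c)@ex,(P-c)@ey].round(1),np.linalg.norm(P-np.roll(P,-1,0),axis=1))
```

```text
top [ 10  15  14  13 138] [126.67391304 235.89855072] [[489.25279571 371.66749205  70.        ]] [[489.70665985 373.12106314  66.        ]]
scene [ 16   7  13  10 107] [422.         231.40186916] [[491.81249924 371.35360419  70.        ]] [[486.69819308 372.61433706  66.        ]]
[[ 61.3  80.6]
 [ 72.5 -34.4]
 [-86.8 -52.2]
 [-97.   57. ]] [115.51687891 160.2761686  109.69687778 160.06225373]
```

Emit:
apply_moves(
  steps=[
    {"fingers": 255,"offset": [-40,360,0],"turn": 0.06},
    {"fingers": 255,"offset": [-40,360,0],"turn": 0.06},
    {"fingers": 255,"offset": [-40,360,0],"turn": 0.06},
    {"fingers": 255,"offset": [-40,360,0],"turn": 0.06},
    {"fingers": 255,"offset": [-40,360,0],"turn": 0.06},
    {"fingers": 255,"offset": [-40,360,0],"turn": 0.06},
    {"fingers": 255,"offset": [-40,360,0],"turn": 0.06},
    {"fingers": 255,"offset": [-40,360,0],"turn": 0.06},
  ],
)

```text
t: 6.72
ee_pos: [490.4, 369.3, 213.7]
tool_rot: [-3.141, -0.001, 2.948]
wrist_force: [0.4, 0.2, 0.2]
opening: 0.3
grasp_force: 0.0
```

The two cameras agree: the button is at (490, 371.5) with its top at 70. The carton corners are inside by about 15 mm or more. Next I'll descend to just above the button.

Emit:
apply_moves(
  steps=[
    {"fingers": 255,"offset": [0,2,50],"turn": 0},
    {"fingers": 255,"offset": [0,2,100],"turn": 0},
    {"fingers": 255,"offset": [0,2,130],"turn": 0},
    {"fingers": 255,"offset": [0,2,139],"turn": 0},
    {"fingers": 255,"offset": [0,2,139],"turn": 0},
    {"fingers": 255,"offset": [0,2,139],"turn": 0},
  ],
)

```text
t: 7.48
ee_pos: [491.8, 371.8, 77.7]
tool_rot: [3.139, 0.003, 2.947]
wrist_force: [-0.3, -0.5, 0.1]
opening: 0.4
grasp_force: 0.0
```

Emit:
apply_moves(
  steps=[
    {"fingers": 255,"offset": [0,0,4],"turn": 0},
    {"fingers": 255,"offset": [0,0,7],"turn": 0},
    {"fingers": 255,"offset": [0,0,9],"turn": 0},
    {"fingers": 255,"offset": [0,0,10],"turn": 0},
    {"fingers": 255,"offset": [0,0,10],"turn": 0},
  ],
)

```text
t: 8.1
ee_pos: [491.9, 372.0, 68.3]
tool_rot: [3.14, 0.003, 2.948]
wrist_force: [-0.7, -1.7, 12.8]
opening: 0.8
grasp_force: 6.3
```

Emit:
apply_moves(
  steps=[
    {"fingers": 255,"offset": [0,0,1],"turn": 0},
    {"fingers": 255,"offset": [0,0,2],"turn": 0},
    {"fingers": 255,"offset": [0,0,2],"turn": 0},
  ],
)

```text
t: 8.48
ee_pos: [491.9, 372.0, 68.0]
tool_rot: [3.14, 0.003, 2.948]
wrist_force: [-4.7, -3.8, 21.9]
opening: 0.7
grasp_force: 11.5
```

```bash
python3 -c "
from h import *
o=[bot.get_obs()]
im=bot.capture('scene');cv2.imwrite('pics/s5.png',cv2.resize(im[190:290,370:490,::-1],None,fx=5,fy=5,interpolation=cv2.INTER_CUBIC))
o.append(bot.get_obs())
for x in o:print(x['ee_pos'],x['wrist_force'],x['torque'])"
```

```text
[491.9399657  372.03261685  68.03532106] [-4.69597901 -3.75876363 21.85814147] [-0.74463764  1.08623981  0.04180915]
[491.97287157 372.056813    68.08092827] [-5.27723662 -2.80147024 22.99300109] [-0.70321851  1.09385821  0.02332101]
```

View pics/s5.png

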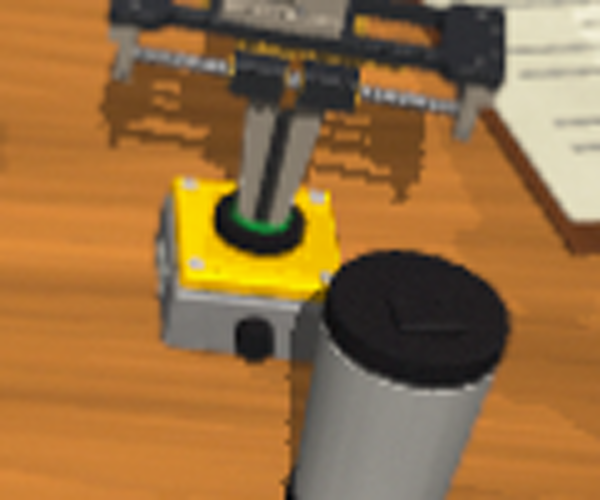

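The fingers stand centred on the green button. The force is stiff, so it seems to be at its stop, though z reads 4 mm high. I'll check by measuring force against travel while releasing.

Emit:
apply_moves(
  steps=[
    {"fingers": 255,"offset": [0,0,-4],"turn": 0},
    {"fingers": 255,"offset": [0,0,-4],"turn": 0},
  ],
)

```text
t: 8.78
ee_pos: [491.7, 372.0, 69.0]
tool_rot: [3.139, 0.003, 2.948]
wrist_force: [3.6, 0.7, 4.6]
opening: 0.6
grasp_force: 2.2
```

Emit:
apply_moves(
  steps=[
    {"fingers": 255,"offset": [0,0,-1],"turn": 0},
    {"fingers": 255,"offset": [0,0,-1],"turn": 0},
  ],
)

```text
t: 9.02
ee_pos: [491.0, 371.6, 69.0]
tool_rot: [3.141, 0.001, 2.948]
wrist_force: [2.5, 2.2, 5.1]
opening: 0.1
grasp_force: 2.2
```

Emit:
apply_moves(
  steps=[
    {"fingers": 255,"offset": [0,0,-1],"turn": 0},
    {"fingers": 255,"offset": [0,0,-1],"turn": 0},
  ],
)

```text
t: 9.28
ee_pos: [490.4, 371.4, 69.6]
tool_rot: [3.141, 0.0, 2.948]
wrist_force: [2.9, 0.9, 3.7]
opening: 0.5
grasp_force: 2.0
```

Emit:
apply_moves(
  steps=[
    {"fingers": 255,"offset": [0,0,-2],"turn": 0},
    {"fingers": 255,"offset": [0,0,-2],"turn": 0},
  ],
)

```text
t: 9.52
ee_pos: [489.9, 371.2, 71.3]
tool_rot: [-3.141, -0.001, 2.948]
wrist_force: [2.2, 0.4, 2.7]
opening: 0.6
grasp_force: 1.5
```

Emit:
apply_moves(
  steps=[
    {"fingers": 255,"offset": [0,0,-2],"turn": 0},
    {"fingers": 255,"offset": [0,0,-2],"turn": 0},
  ],
)

```text
t: 9.78
ee_pos: [489.7, 371.1, 73.2]
tool_rot: [-3.141, -0.001, 2.948]
wrist_force: [0.6, 0.8, 2.0]
opening: 0.6
grasp_force: 1.0
```

The force falls from about 5 N at z 69 to 2 N at 73, which matches the button's 6 mm spring travel, so it was fully down. The z reading runs about 4 mm high with the fingers shut. I'll retreat now.

Emit:
apply_moves(
  steps=[
    {"fingers": 255,"offset": [0,0,-30],"turn": 0},
    {"fingers": 255,"offset": [0,0,-80],"turn": 0},
    {"fingers": 255,"offset": [0,0,-130],"turn": 0},
    {"fingers": 255,"offset": [0,0,-130],"turn": 0},
    {"fingers": 255,"offset": [0,0,-130],"turn": 0},
    {"fingers": 255,"offset": [0,0,-130],"turn": 0},
  ],
)

```text
t: 10.52
ee_pos: [488.9, 370.6, 200.9]
tool_rot: [-3.138, -0.004, 2.948]
wrist_force: [-0.9, -0.1, -0.8]
opening: 0.4
grasp_force: 0.0
```

```bash
python3 -c "
from h import *
cv2.imwrite('pics/s6.png',np.hstack([cv2.resize(bot.capture('scene')[150:350,180:480,::-1],(450,300)),cv2.resize(bot.capture('top')[140:260,210:350,::-1],(350,300))]))"
```

```text
(no output)
```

View pics/s6.png

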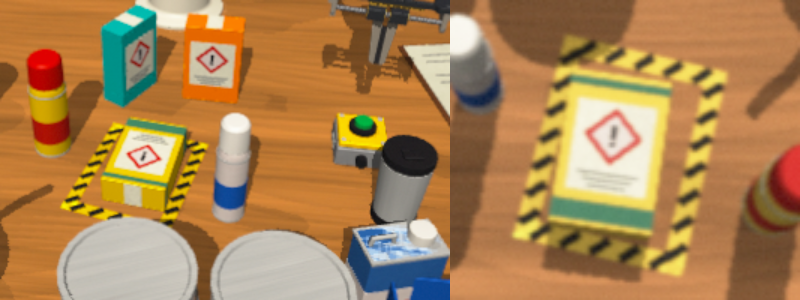

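The carton lies inside the tape, label up (right half, centre about (610,150)). The button is up at (362,125), the cans and mug in view are where they were, and the arm is clear.

```bash
python3 -c "
from cell import bot
print(bot.sign_off())"
```

```text
the job is handed in; nothing more can be done
None
```

The job is handed in (no verdict was returned): the carton was tipped flat, label up and inside the tape, and the green button was then pressed fully, going by its force and travel, and came back up.

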